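# Hold the spring clip of the card stand open round the menu card

### The arm

A 6-joint arm with a two-finger parallel gripper is mounted at the origin on the work surface. World frame = base frame: x ahead of the robot, y to its left, z up, the work surface at z = 0. Lengths are in m, angles in degrees, forces in N, time in s.
With the tool pointing down it reaches from about 0.325 to 0.75 m from the base axis. Payload 7.6 kg.
Tool frame: the origin (TCP) lies between the finger pads, 19 mm behind the fingertips; this is the grasp point; z points along the fingers, y is the direction in which the jaws open and shut (so a half turn about z gives the same grasp; the last joint's range is limited). The gripper opens to 85 mm and grips with 20 to 120 N. Pads are 22 mm wide; open, the fingers measure 114 mm over their backs; the gripper's body (76 mm by 85 mm) begins 54 mm behind the grasp point. The pads swing forward as they close: fully open they stand 13 mm farther back than shut.
Start: joints at [66.732, 2.991, 80.254, -0, 96.75, -4.028], TCP at [0.173, 0.496, 0.25] pointing down, gripper open.
Joint ranges: [-166.34, 166.34], [-52.06, 124.39], [6.96, 135.62], [-60.46, 240.46], [14.63, 156.25], [-167.68, 167.68]. Speed limits (degrees/s): [147.25, 147.25, 172.46, 180, 180, 180].

### API

Orientations are given as [roll, pitch, yaw] about the fixed x, y, z axes, in that order (R = Rz(yaw) Ry(pitch) Rx(roll)).
In Python, from cell import telemetry, viewer, job_done gives the robot as it stands.
- The arm moves only by the shell command python3 -m creep 'ROWS' [FORCE]. ROWS is text: rows parted by semicolons, each of 5 numbers parted by spaces: the opening, from -1 (shut) to 1 (fully open), then the shift along the tool's x, y, z scaled (see below), then the turn about the tool's z scaled (see below). In form: jaw x y z twist; .... A call has exactly 8 rows; each row is the pose to reach, as a shift and turn from the pose commanded when the call began, along the tool's axes at that moment; what a row does not reach only later rows make up. The controller multiplies each number of a shift by 0.2 m and each number of a turn by pi/4 rad. A row lasts 1/12 s, in which the tool goes at most 41.7 mm and 7.16 degrees, less where a joint would pass 70% of its speed; a pose out of reach is approached as far as the arm can. A call with a number of a shift or a turn outside -1 to 1 is refused whole. A call with a gripper value outside its range is refused whole. The fingers move at their own pace and stop on an object; FORCE is the grip in N (left out, the last holds). Time passes only in rows, so rows that repeat a pose let the fingers close, or fill a call up. It gives the time, the measured TCP pose, the force and the opening at its end, in the units of the state.
- telemetry.read_state(): the state, without advancing time (a new reading comes with each control period).
- viewer.capture(name): name is "scene" or "top"; returns a dict with "image" (480x640x3 uint8, red, green, blue), "mtx" (3x3 intrinsics, pixels), "k1" (the pictures are not rectified: a ray, as slopes to the right and down, at radius r is drawn at 1 + k1 r^2 times it, then the intrinsics apply), "position" and "orientation" of the camera in the world. Camera axes: x right, y down, z forward; pixel columns grow to the right and rows downward; lengths in m; the calibration is good to about 2 mm. A picture is of the moment at which its call begins. There is no depth.
- job_done(): hands the job in, once; it reports no verdict.
The state is a dict: "time": time; "q": joint angles; "joint_vel": joint speeds; "effort": joint torques, N m; "tool_pos": TCP position; "tcp_rot": TCP orientation; "ft_force": force on the tool from outside, world axes, zero at the start; "moment": the same for the moment, N m; "grip_width": opening from 0.0 (shut) to 1.0 (fully open).
Only numpy, scipy, OpenCV 4.12 (cv2) and the standard library are available. Lean on these libraries where they do the work, as an engineer would, in place of code of your own. Each camera call takes 0.05 s, during which the arm holds its last target. There are 200 camera calls.

### The job

Loosen the clamp knob on the card stand's sliding carriage by about a fifth of a turn anticlockwise (seen from above), then, with the clip still short of the menu card, squeeze the two tails of the spring clip until its jaws gape about 3 cm. Keeping it squeezed, slide the carriage until the card's upright edge stands about 2 cm inside the open jaws, one jaw on each side and neither touching it, without pushing the card or shifting the cups, bottle, jar and coffee pods. Finish holding the clip open like that, so that an insert can be slipped in: do not let go.

Things in the scene. Friction and masses are not known exactly. Their poses are not given: they have to be found in the camera images.
- rail: Fixed card stand: dark board 100 x 260 x 10 mm with an aluminium rail 36 mm wide, top at 25 mm. Origin on the counter, on the rail's centre line, straight below the clip's pivot when joint carriage is 0. Its y runs along the rail towards the menu card (rail from y = -170 to +90 mm), z up, x across the rail. Place and yaw vary from start to start; it does not move.
- carriage (a joint): Slide of the carriage along the rail's +y, 0 to 0.115 m. Grey block 50 mm wide, top at 42 mm, from 150 mm behind to 15 mm ahead of the clip's pivot. The pivot post (12 mm thick, 120 mm high) is on the centre line at rail y = this value; the knob's axis 125 mm behind it. Clamped, a toe of the knob sits between teeth on the rail and it has only 4 mm of play; free it slides with 1 to 2 N.
- knob (a joint): Angle of the black clamp knob about the vertical, 0 to 1.6 rad, growing anticlockwise seen from above (loosening). Starts tight, 0 to 0.25; a fifth of a turn brings it to about 1.25; the carriage is free above about 0.8. Takes about 0.12 N m to turn and stays where it is left.
- knob_grip (a point): On the knob's axis, 104 mm above the counter. The grip is an upright bar 12 mm thick, 40 mm long, 82 to 113 mm above the counter, on a 34 mm disc (grip with the TCP at 106 mm to keep the fingertips off the disc). At knob value 0 the bar lies along the rail's y and is pinched along the rail's x; it turns with the knob.
- lever_near: Lever of the steel spring clip (a clothes peg with an upright pivot) on the rail's -x side. Origin on the pivot axis, 95 mm up. Plates 3 mm thick, 77 to 113 mm above the counter: jaw 50 mm long towards the card, tail reaching 46 mm the other way. Shut, tail ends are 50 mm apart and the jaw tips meet. Squeezing the tails along the rail's x opens the jaws; let go, it springs shut.
- lever_far: The other lever, on the rail's +x side, mirror image of lever_near. Each has its own spring and turns 0 to 0.4 rad (tail ends then 15 mm apart, tips about 40 mm): about 3 N on a tail starts it, 9 N holds it fully open. Squeeze centred on the rail's line so that both open alike.
- tail_near (a point): On lever_near's tail, 38 mm behind the pivot (away from the card), 95 mm above the counter; a good place to squeeze. 23 mm from the rail's centre line when shut, about 6 mm when fully open.
- tail_far (a point): The same point on lever_far.
- tip_near (a point): Inner face of the tip of lever_near's jaw, 50 mm ahead of the pivot when shut (about 45 mm when wide open), 95 mm above the counter.
- tip_far (a point): The same point on lever_far. The gape is the distance between tip_near and tip_far.
- card: The menu card: a stiff pale card 4 mm thick, 148 mm long (its y axis), from 19 to 124 mm above the counter, standing in a dark wooden foot 60 x 80 x 20 mm; 450 g, loose, not fastened. Origin under the middle of the card on the counter; it stands beyond the end of the rail nearly in line with it, its flat faces towards its own +x and -x.
- card_edge (a point): Middle of the card's upright edge that faces the clip, 74 mm towards the card's own -y, 95 mm above the counter.
- cup_a: White cup, 72 mm wide, 62 mm high, handle on its +y side; origin under its centre. Leave it.
- cup_b: A second cup like cup_a. Leave it.
- bottle: Glass water bottle 60 mm wide, 190 mm high; origin under its centre. Leave it.
- jar: Sugar jar 64 mm wide, 75 mm high; origin under its centre. Leave it.
- pod_a: Coffee pod 42 mm wide, 27 mm high; origin under its centre. Leave it.
- pod_b: A second coffee pod. Leave it.

How it is judged:
By the outcome, as a careful person would: the job done as asked, in the order asked, and still so for the second after the job is handed in, while the arm keeps its last pose, push and grip.
It also fails if it takes over 48 s, if anything falls off the work surface, if the arm or the gripper's body presses on something with over 40 N, if the wrist force passes 120 N, or if a joint passes its speed limit or range.

## Working session

There is one attempt and no reset: what is moved stays moved. The work goes in short steps, Python scripts to look and compute and a shell command to move; the robot and the scene stay as the last step left them, time stands still between calls to the robot, and variables do not carry over. Pictures are saved under pics/ and viewed, about 8 in all and at most 12, crops included, and the job is handed in when it is done.

```bash
mkdir -p pics; ls; cat > h.py <<'E'
import numpy as np, cv2, pickle
from scipy.spatial.transform import Rotation as R
from cell import telemetry, viewer, job_done
def cap(n,f):
    c=viewer.capture(n); pickle.dump(c,open(f'pics/{f}.pkl','wb')); return c
def crop(c,f,x0,y0,x1,y1,s):
    im=cv2.resize(c['image'][y0:y1,x0:x1],None,fx=s,fy=s,interpolation=cv2.INTER_CUBIC)
    cv2.imwrite(f'pics/{f}.png',im[:,:,::-1])
def load(f): return pickle.load(open(f'pics/{f}.pkl','rb'))
def rot(c):
    o=np.array(c['orientation'],float)
    return o if o.shape==(3,3) else R.from_euler('xyz',o,degrees=True).as_matrix() if o.size==3 else R.from_quat(o).as_matrix()
def px2w(c,u,v,z):
    K=np.array(c['mtx']); d=[c['k1'],0,0,0,0]
    p=cv2.undistortPoints(np.array([[[u,v]]],float),K,np.array(d,float))[0,0]
    r=rot(c)@np.array([p[0],p[1],1]); P=np.array(c['position'])
    return P+r*(z-P[2])/r[2]
def w2px(c,X):
    Rm=rot(c);t=-Rm.T@np.array(c['position'])
    return cv2.projectPoints(np.array(X,float).reshape(-1,1,3),cv2.Rodrigues(Rm.T)[0],t,np.array(c['mtx']),np.array([c['k1'],0,0,0,0],float))[0][:,0]
E
python3 - <<'E'
from h import *
for n in('scene','top'):
    c=cap(n,n+'0'); print(n,c['mtx'],c['k1'],c['position'],c['orientation'])
    crop(c,n+'0',0,0,640,480,1.25)
print(telemetry.read_state())
E
```

```text
pics
scene [[558.31029894   0.         325.86501873]
 [  0.         558.31029894 237.03210651]
 [  0.           0.           1.        ]] 0.014455067006295353 [ 1.11063715 -0.07269562  0.88142119] [-1.45036690e+02  1.16726033e-01  7.29729060e+01]
top [[465.99081237   0.         329.03835748]
 [  0.         465.99081237 242.91401626]
 [  0.           0.           1.        ]] -0.02967389580088764 [0.42646712 0.08525751 0.89842962] [-170.52120265    0.98257961  -88.33177581]
{'time': 0.1, 'q': array([ 6.67335588e+01,  3.02433793e+00,  8.03064899e+01,  3.46391681e-04,
        9.67484649e+01, -4.02795872e+00]), 'joint_vel': array([-0.01450612, -0.17838077, -0.19954421,  0.0214456 ,  0.11638518,
        0.02634099]), 'effort': array([ 6.27044665e-04, -3.82578456e+01, -3.60987282e+01, -1.01584628e-04,
        4.73191525e-03, -7.34041180e-06]), 'tool_pos': array([0.17287308, 0.49547479, 0.24925625]), 'tcp_rot': array([-1.79920927e+02, -5.91297454e-03,  1.60761554e+02]), 'ft_force': array([-0.95141053, -0.2562514 ,  0.04609069]), 'moment': array([ 0.01398915, -0.00646331, -0.03825511]), 'grip_width': 1.0039849330120774}
```

View pics/top0.png

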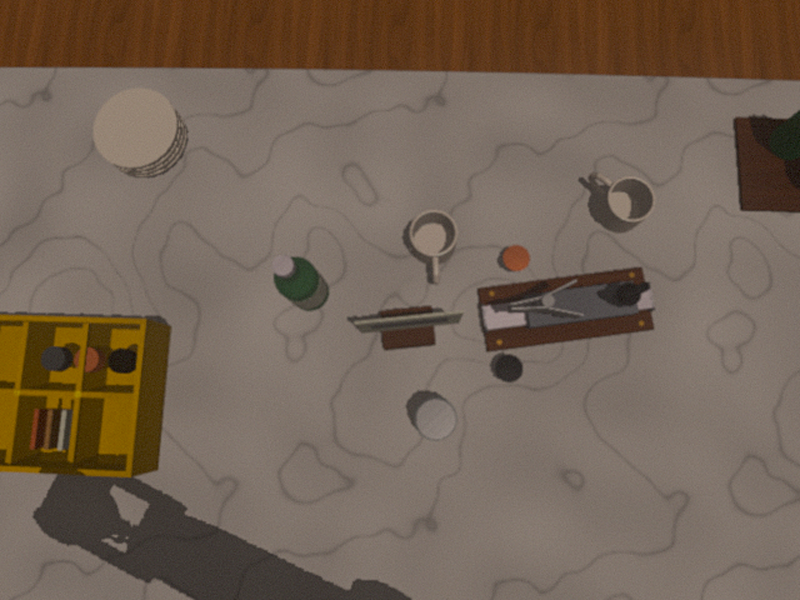

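View pics/scene0.png

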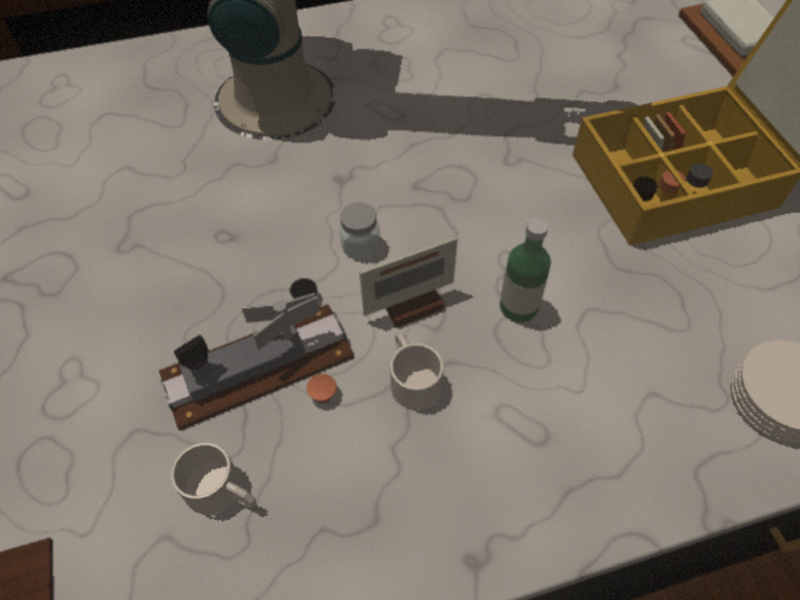

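```bash
python3 - <<'E'
from h import *
crop(load('top0'),'tc',270,200,540,290,2.96)
c=load('top0'); 
im=cv2.resize(c['image'][205:290,370:535],None,fx=4.8,fy=4.8,interpolation=cv2.INTER_CUBIC)
im2=cv2.resize(c['image'][235:285,270:380],None,fx=4.8,fy=4.8,interpolation=cv2.INTER_CUBIC)
o=np.zeros((600,800,3),np.uint8); im=im[:,:792]; o[:im.shape[0],:792]=im
w=170
im2=cv2.resize(c['image'][235:275,270:380],None,fx=4.8,fy=4.8,interpolation=cv2.INTER_CUBIC)
o[408:600,:528]=im2
o=np.clip(o.astype(float)*1.7,0,255).astype(np.uint8)
cv2.imwrite('pics/tc.png',o[:,:,::-1])
E
```

```text
(no output)
```

View pics/tc.png

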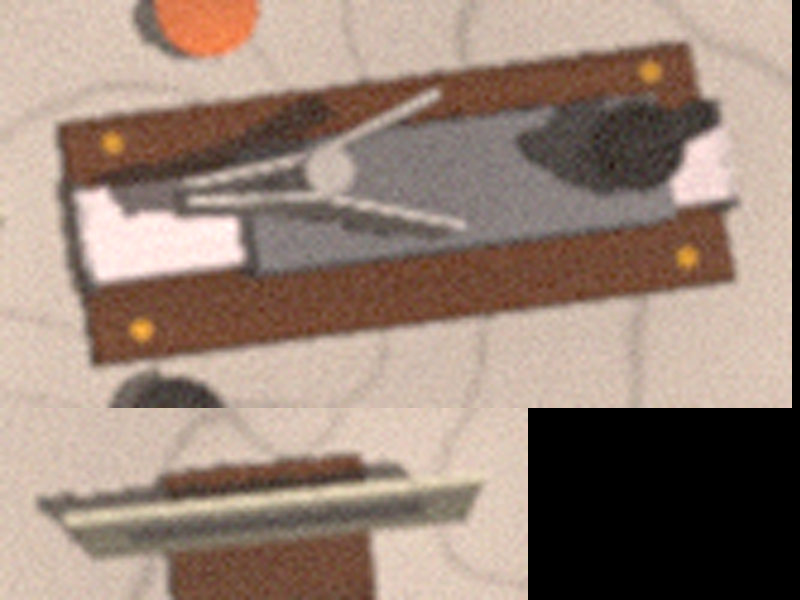

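```bash
python3 - <<'E'
from h import *
from scipy.optimize import least_squares
c=load('top0')
a=lambda u,v:(370+u/4.8-.4,205+v/4.8-.4); b=lambda u,v:(270+u/4.8-.4,235+(v-408)/4.8-.4)
cor=[px2w(c,*a(*p),.010) for p in[(58,124),(93,363),(688,43),(735,278)]]
for p in cor: print('corner',p.round(4))
print([np.linalg.norm(cor[i]-cor[j]).round(4) for i,j in[(0,1),(2,3),(0,2),(1,3)]])
loc=np.array([[.05,.09],[-.05,.09],[.05,-.17],[-.05,-.17]])
def f(p):
    R2=np.array([[np.cos(p[2]),-np.sin(p[2])],[np.sin(p[2]),np.cos(p[2])]])
    return ((loc@R2.T+p[:2])-np.array(cor)[:,:2]).ravel()
s=least_squares(f,[.48,0,0]);print('rail',s.x[:2].round(4),np.degrees(s.x[2]),(s.fun*1e3).round(1))
p=s.x;R2=np.array([[np.cos(p[2]),-np.sin(p[2])],[np.sin(p[2]),np.cos(p[2])]])
np.save('rail.npy',p)
rl=lambda X:(R2.T@(X[:2]-p[:2])).round(4)
for n,q,z in[('pivot',(330,170),.12),('tailfar',(438,93),.113),('tailnear',(464,226),.113),('tipf',(185,185),.113),('tipn',(190,202),.113)]:
    print(n,rl(px2w(c,*a(*q),z)))
# knob bar top ends
for q in[(712,112),(605,160),(640,150)]: print('knob',rl(px2w(c,*a(*q),.113)))
e=px2w(c,*b(482,484),.124);g=px2w(c,*b(68,520),.124)
print('card',e,g,np.linalg.norm(e-g),rl(e),rl(g), np.degrees(np.arctan2(*(-(g-e)[:2]*[1,-1]))))
# knob crop in both
o=np.zeros((600,800,3),np.uint8)
k=c['image'][215:255,470:525];o[:400,:550-0]=cv2.resize(k,None,fx=10,fy=10,interpolation=cv2.INTER_CUBIC)
cv2.imwrite('pics/kb.png',cv2.resize(np.hstack([np.clip(k*2.6,0,255).astype(np.uint8),np.clip(load('scene0')['image'][262:302,130:185]*2.6,0,255).astype(np.uint8)]),None,fx=7,fy=7,interpolation=cv2.INTER_CUBIC)[:,:,::-1])
for kk in(0,.125,.25):
    y=-.125; 
    for s_ in(1,-1):
        l=np.array([-s_*.02*np.sin(kk),y+s_*.02*np.cos(kk)]);w=R2@l+p[:2]
        print(kk,s_,((w2px(c,[*w,.113])[0]-[470,215])*7).round(),((w2px(load('scene0'),[*w,.113])[0]-[130-55,262])*7).round())
E
```

```text
corner [0.6015 0.0035 0.01  ]
corner [ 0.5053 -0.0114  0.01  ]
corner [ 0.6417 -0.252   0.01  ]
corner [ 0.546  -0.2673  0.01  ]
[np.float64(0.0974), np.float64(0.097), np.float64(0.2586), np.float64(0.2591)]
rail [ 0.5674 -0.0923] 8.9882150205469 [ 1.2  0.9 -1.4  0.2  1.6 -0.4 -1.4 -0.7]
pivot [0.     0.0101]
tailfar [ 0.0236 -0.0345]
tailnear [-0.025  -0.0353]
tipf [0.0024 0.0603]
tipn [-0.0039  0.0595]
knob [ 0.004  -0.1305]
knob [-0.0082 -0.0892]
knob [-0.0062 -0.1023]
card [0.54436073 0.03315911 0.124     ] [0.52778613 0.17757218 0.124     ] 0.1453611146942355 [-0.0031  0.1275] [0.003  0.2727] 6.547313866039909
0 1 [237. 120.] [577.  75.]
0 -1 [397.  99.] [405. 142.]
0.125 1 [239. 130.] [573.  67.]
0.125 -1 [394.  89.] [408. 150.]
0.25 1 [243. 139.] [568.  60.]
0.25 -1 [390.  80.] [413. 158.]
```

View pics/kb.png

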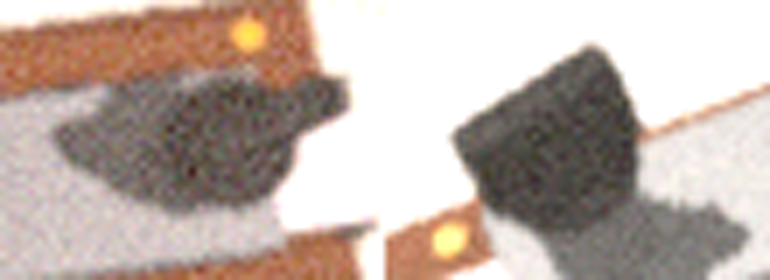

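```bash
cat >> h.py <<'E'
def railw(x,y):
    p=np.load('rail.npy');c,s=np.cos(p[2]),np.sin(p[2])
    return np.array([c*x-s*y+p[0],s*x+c*y+p[1]])
def go(x,y,z,yaw,pose=None):
    s=telemetry.read_state();P=np.array(s['tool_pos']) if pose is None else np.array(pose[:3]);r=np.array(s['tcp_rot']) if pose is None else np.array([180,0,pose[3]])
    Rm=R.from_euler('xyz',r,degrees=True).as_matrix()
    d=Rm.T@(np.array([x,y,z])-P)/.2; t=-((yaw-r[2]+180)%360-180)/45
    print('pos',P.round(4),r.round(2),'F',s['ft_force'].round(2),'w',round(s['grip_width'],3),'t',s['time']); print('xyz',d.round(3),'twist',round(t,3))
E
python3 - <<'E'
from h import *
k=railw(0,-.115);print(k,railw(0,.0101-.038)); go(*k,.18,112,(0.173,.496,.25,160.76))
E
```

```text
[ 0.58535221 -0.2058925 ] [ 0.57174446 -0.11986205]
pos [0.173 0.496 0.25 ] [180.     0.   160.76] F [-0.95 -0.26  0.05] w 1.004 t 0.1
xyz [-3.103 -2.634  0.35 ] twist 1.084
```

```bash
python3 -m creep '1 -0.2 -0.17 0 0; 1 -0.4 -0.34 0 0; 1 -0.6 -0.51 0 0; 1 -0.8 -0.68 0 0; 1 -0.97 -0.83 0 0; 1 -0.97 -0.83 0 0; 1 -0.97 -0.83 0 0; 1 -0.97 -0.83 0 0'
python3 -m creep '1 -0.2 -0.17 0 0; 1 -0.4 -0.34 0 0; 1 -0.6 -0.51 0 0; 1 -0.8 -0.68 0 0; 1 -0.97 -0.83 0 0; 1 -0.97 -0.83 0 0; 1 -0.97 -0.83 0 0; 1 -0.97 -0.83 0 0'
python3 -c "
from h import *
go(*railw(0,-.115),.18,112)"
```

```text
time: 0.77
tool_pos: [0.3024, 0.2734, 0.2499]
tcp_rot: [180.0, 0.0, 160.5]
ft_force: [-0.5, 1.1, 0.5]
grip_width: 0.998
time: 1.43
tool_pos: [0.4306, 0.0539, 0.2493]
tcp_rot: [-180.0, -0.1, 160.6]
ft_force: [-0.4, 1.1, 0.8]
grip_width: 0.997
pos [0.4306 0.0539 0.2493] [-1.7999e+02 -9.0000e-02  1.6062e+02] F [-0.4   1.11  0.79] w 0.997 t 1.4333
xyz [-1.162 -0.969  0.345] twist 1.081
```

```bash
python3 -m creep '1 -0.2 -0.17 0 0.1; 1 -0.4 -0.34 0 0.25; 1 -0.6 -0.51 0 0.4; 1 -0.8 -0.68 0 0.55; 1 -1 -0.83 0 0.7; 1 -1 -0.83 0 0.8; 1 -1 -0.83 0 0.9; 1 -1 -0.83 0 0.9'
python3 -c "
from h import *
go(*railw(0,-.115),.15,112)"
```

```text
time: 2.1
tool_pos: [0.5653, -0.1678, 0.2482]
tcp_rot: [-179.9, -0.1, 120.1]
ft_force: [-0.6, 0.5, -1.2]
grip_width: 1.001
pos [ 0.5653 -0.1678  0.2482] [-1.7993e+02 -1.3000e-01  1.2008e+02] F [-0.56  0.55 -1.16] w 1.001 t 2.1
xyz [-0.216 -0.008  0.491] twist 0.18
```

```bash
python3 -m creep '1 -0.1 0 0.1 0.08; 1 -0.216 -0.008 0.2 0.18; 1 -0.216 -0.008 0.3 0.18; 1 -0.216 -0.008 0.4 0.18; 1 -0.216 -0.008 0.4 0.18; 1 -0.216 -0.008 0.4 0.18; 1 -0.216 -0.008 0.4 0.18; 1 -0.216 -0.008 0.4 0.18'
python3 -c "
from h import *
go(*railw(0,-.115),.106,112)
for n in('scene','top'): cap(n,n+'1')
a=load('scene1');b=load('top1')
f=lambda c,x:np.clip(cv2.resize(c['image'][x[1]:x[1]+120,x[0]:x[0]+120],None,fx=3.3,fy=3.3)*2.,0,255).astype(np.uint8)
k=[*railw(0,-.115),.12]
o=[(w2px(c,k)[0]-60).astype(int) for c in(a,b)];print(o)
cv2.imwrite('pics/g1.png',np.hstack([f(a,o[0]),f(b,o[1])])[:,:,::-1])"
```

```text
time: 2.77
tool_pos: [0.5853, -0.2054, 0.1724]
tcp_rot: [179.8, 0.1, 112.3]
ft_force: [0.0, -0.2, 0.1]
grip_width: 0.999
pos [ 0.5853 -0.2054  0.1724] [1.7985e+02 1.3000e-01 1.1227e+02] F [ 0.01 -0.21  0.09] w 0.999 t 2.7667
xyz [-0.001 -0.002  0.332] twist 0.006
[array([ 90, 212]), array([451, 170])]
```

View pics/g1.png

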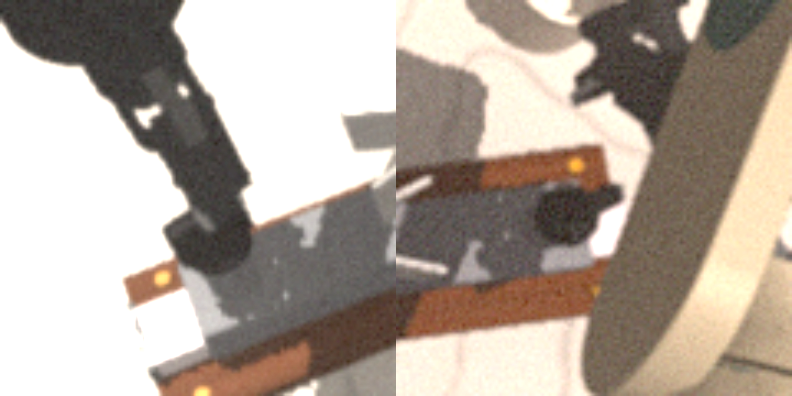

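```bash
python3 -c "
from h import *
for n,o in(('scene1',[90,212]),('top1',[451,170])):
  c=load(n);off=0 if n[0]=='s' else 396
  for X in([.585,-.2059,.104],[.5853,-.2054,.172],[.5853,-.2054,.166],[.585,-.205,.21]): print(n,X,(w2px(c,X)[0]-o)*3.3+[off,0])
"
```

```text
scene1 [0.585, -0.2059, 0.104] [206.98975536 217.24160958]
scene1 [0.5853, -0.2054, 0.172] [170.21868728 141.52050806]
scene1 [0.5853, -0.2054, 0.166] [173.76212371 148.62363546]
scene1 [0.585, -0.205, 0.21] [147.62202831  93.78931047]
top1 [0.585, -0.2059, 0.104] [582.9729379  206.36773333]
top1 [0.5853, -0.2054, 0.172] [632.65190155 179.37304822]
top1 [0.5853, -0.2054, 0.166] [627.82048634 181.89306794]
top1 [0.585, -0.205, 0.21] [664.27239765 163.05304909]
```

```bash
python3 -m creep '1 0 0 0.1 0; 1 0 0 0.2 0; 1 0 0 0.3 0; 1 0 0 0.33 0; 1 0 0 0.33 0; 1 0 0 0.33 0; 0 0 0 0.33 0; -0.3 0 0 0.33 0' 30
python3 -m creep '-0.6 0 0 0 0; -0.8 0 0 0 0; -1 0 0 0 0; -1 0 0 0 0; -1 0 0 0 0; -1 0 0 0 0; -1 0 0 0 0; -1 0 0 0 0' 30
```

```text
time: 3.53
tool_pos: [0.5852, -0.2067, 0.1059]
tcp_rot: [179.9, 0.1, 112.2]
ft_force: [0.6, 0.1, -0.1]
grip_width: 0.747
time: 4.2
tool_pos: [0.5842, -0.2065, 0.1043]
tcp_rot: [-180.0, -0.0, 112.2]
ft_force: [-5.0, 0.0, 5.3]
grip_width: 0.134
```

```bash
python3 -m creep '-1 0 0 0 -0.08; -1 0 0 0 -0.16; -1 0 0 0 -0.24; -1 0 0 0 -0.32; -1 0 0 0 -0.4; -1 0 0 0 -0.5; -1 0 0 0 -0.58; -1 0 0 0 -0.65'
python3 -m creep '-1 0 0 0 -0.08; -1 0 0 0 -0.16; -1 0 0 0 -0.24; -1 0 0 0 -0.32; -1 0 0 0 -0.4; -1 0 0 0 -0.5; -1 0 0 0 -0.58; -1 0 0 0 -0.65'
python3 -m creep '-1 0 0 0 0; -1 0 0 0 0; -0.6 0 0 0 0; -0.3 0 0 0 0; 0 0 0 0 0; 0.5 0 0 0 0; 1 0 0 0 0; 1 0 0 0 0'
```

```text
time: 4.87
tool_pos: [0.584, -0.2067, 0.1042]
tcp_rot: [-179.9, -0.0, 141.6]
ft_force: [-5.4, -1.2, 5.0]
grip_width: 0.128
time: 5.53
tool_pos: [0.5838, -0.207, 0.1042]
tcp_rot: [-179.9, -0.1, 170.8]
ft_force: [-6.7, -2.4, 5.8]
grip_width: 0.134
time: 6.2
tool_pos: [0.5845, -0.2062, 0.1039]
tcp_rot: [180.0, 0.0, 170.7]
ft_force: [-0.1, 0.6, -0.2]
grip_width: 0.893
```

```bash
python3 -m creep '1 0 0 -0.1 0; 1 0 0 -0.2 0; 1 0 0 -0.3 0; 1 0 0 -0.4 0; 1 0 0 -0.42 0.1; 1 0 0 -0.42 0.25; 1 0 0 -0.42 0.4; 1 0 0 -0.42 0.5'
python3 -m creep '1 0 0 0 0.15; 1 0 0 0 0.3; 1 0 0 0 0.45; 1 0 0 0 0.6; 1 0 0 0 0.75; 1 0 0 0 0.9; 1 0 0 0 1; 1 0 0 0 1'
python3 -c "
from h import *
go(*railw(0,.0095-.040),.15,99)
c=cap('top','top2');d=cap('scene','scene2')
f=lambda c,x:np.clip(cv2.resize(c['image'][x[1]:x[1]+x[3],x[0]:x[0]+x[2]],None,fx=4,fy=4)*1.7,0,255).astype(np.uint8)
cv2.imwrite('pics/k2.png',np.vstack([f(c,(360,200,190,70)),f(d,(115,225,190,75))])[:,:,::-1])"
```

```text
time: 6.87
tool_pos: [0.5845, -0.2063, 0.1882]
tcp_rot: [180.0, 0.0, 147.8]
ft_force: [0.2, -0.3, -0.1]
grip_width: 1.0
time: 7.53
tool_pos: [0.5845, -0.2063, 0.1879]
tcp_rot: [180.0, -0.0, 103.0]
ft_force: [-0.4, 0.1, 1.0]
grip_width: 0.994
pos [ 0.5845 -0.2063  0.1879] [ 1.7999e+02 -1.0000e-02  1.0300e+02] F [-0.36  0.07  1.05] w 0.994 t 7.5333
xyz [0.423 0.034 0.19 ] twist 0.089
```

View pics/k2.png

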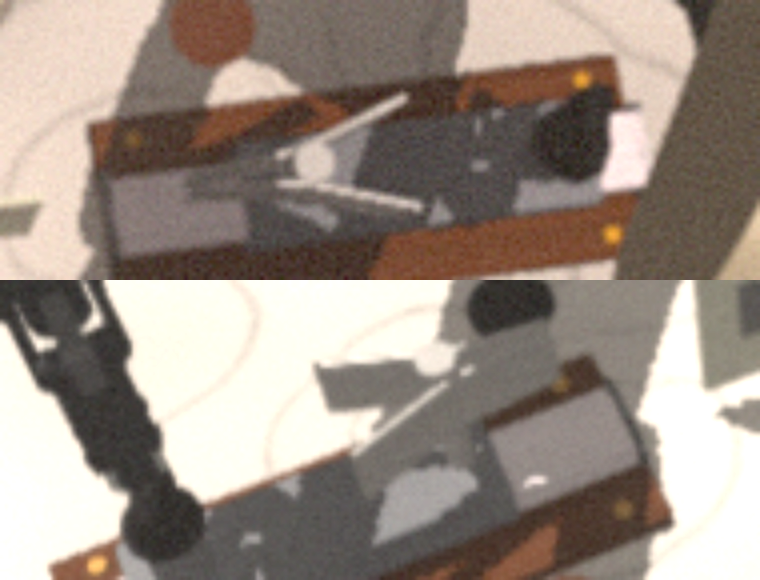

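```bash
python3 -c "
from h import *
go(*railw(-.001,.0101-.040),.095,99)"
python3 -m creep '1 0.1 0 0 0.08; 1 0.2 0.02 0 0.08; 1 0.3 0.03 0 0.08; 1 0.42 0.034 0.05 0.08; 1 0.42 0.034 0.1 0.08; 1 0.42 0.034 0.15 0.08; 1 0.42 0.034 0.2 0.08; 1 0.42 0.034 0.2 0.08' 40
python3 -c "
from h import *
go(*railw(-.001,.0101-.040),.095,99)"
```

```text
pos [ 0.5845 -0.2063  0.188 ] [ 1.7999e+02 -1.0000e-02  1.0332e+02] F [ 0.04  0.61 -0.44] w 0.998 t 7.6333
xyz [0.426 0.032 0.465] twist 0.096
time: 8.3
tool_pos: [0.5709, -0.1235, 0.1449]
tcp_rot: [-179.8, -0.1, 99.6]
ft_force: [0.0, -0.1, -0.3]
grip_width: 1.002
pos [ 0.5709 -0.1235  0.1449] [-1.7977e+02 -1.0000e-01  9.9560e+01] F [ 0.01 -0.15 -0.25] w 1.002 t 8.3
xyz [0.007 0.003 0.25 ] twist 0.012
```

```bash
python3 -m creep '1 0.007 0.003 0.08 0.012; 1 0.007 0.003 0.16 0.012; 1 0.007 0.003 0.25 0.012; 1 0.007 0.003 0.25 0.012; 1 0.007 0.003 0.25 0.012; 0.7 0.007 0.003 0.25 0.012; 0.4 0.007 0.003 0.25 0.012; 0.2 0.007 0.003 0.25 0.012' 40
python3 -m creep '0.2 0 0 0 0; 0.1 0 0 0 0; 0 0 0 0 0; -0.1 0 0 0 0; -0.2 0 0 0 0; -0.3 0 0 0 0; -0.3 0 0 0 0; -0.3 0 0 0 0' 40
python3 -c "
from h import *
go(*railw(-.001,.0101-.040),.095,99)
c=cap('top','top3');d=cap('scene','scene3')
f=lambda c,x:np.clip(cv2.resize(c['image'][x[1]:x[1]+x[3],x[0]:x[0]+x[2]],None,fx=4,fy=4,interpolation=cv2.INTER_CUBIC)*2.,0,255).astype(np.uint8)
cv2.imwrite('pics/k3.png',np.vstack([f(c,(360,200,190,70)),f(d,(135,215,190,75))])[:,:,::-1])"
```

```text
time: 8.97
tool_pos: [0.5728, -0.122, 0.0994]
tcp_rot: [179.9, 0.1, 99.0]
ft_force: [-3.8, -0.7, 1.8]
grip_width: 0.614
time: 9.63
tool_pos: [0.5736, -0.1219, 0.1]
tcp_rot: [179.8, 0.1, 99.0]
ft_force: [-0.9, -0.8, 8.6]
grip_width: 0.352
pos [ 0.5736 -0.1219  0.1   ] [1.7977e+02 1.0000e-01 9.9020e+01] F [-0.89 -0.82  8.61] w 0.352 t 9.6333
xyz [ 0.001 -0.012  0.025] twist 0.0
```

View pics/k3.png

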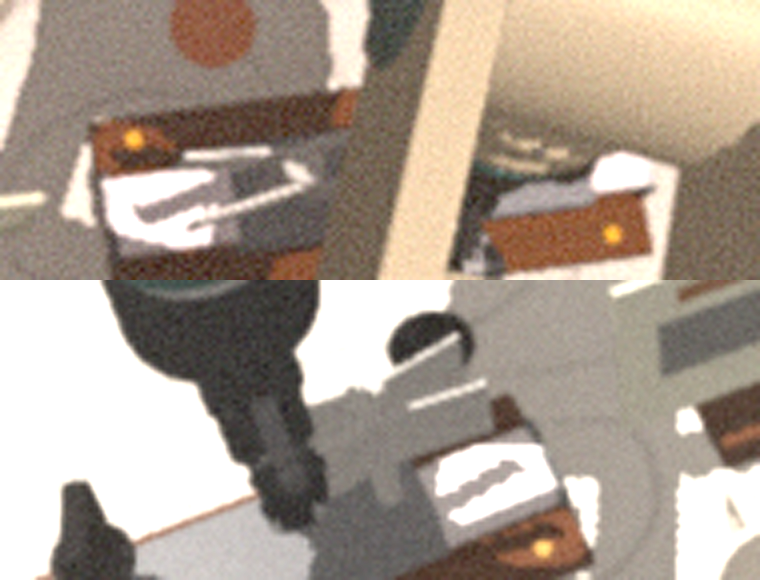

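```bash
python3 -c "
from h import *
c=load('top3');p=np.load('rail.npy');R2=np.array([[np.cos(p[2]),-np.sin(p[2])],[np.sin(p[2]),np.cos(p[2])]])
rl=lambda X:(R2.T@(X[:2]-p[:2])).round(4)
for q,z in[((185,155),.113),((190,222),.113),((310,175),.12)]: print(rl(px2w(c,360+q[0]/4-.4,200+q[1]/4-.4,z)))
d=load('scene3')
for q,z in[((457,337-280),.113),((485,382-280),.113)]: print(rl(px2w(d,135+q[0]/4-.4,215+q[1]/4-.4,z)))
"
```

```text
[0.0111 0.0629]
[-0.0177  0.0653]
[-0.0053  0.0131]
[-0.0166  0.0588]
[0.0102 0.0608]
```

```bash
python3 -m creep '-0.3 0 -0.006 0 0; -0.3 0 -0.011 0 0; -0.35 0 -0.011 0 0; -0.42 0 -0.011 0 0; -0.42 0 -0.011 0 0; -0.42 0 -0.011 0 0; -0.42 0 -0.011 0 0; -0.42 0 -0.011 0 0'
python3 -c "
from h import *
go(*railw(-.001,.0101-.040),.095,99)
c=cap('top','top4');d=cap('scene','scene4')
f=lambda c,x:np.clip(cv2.resize(c['image'][x[1]:x[1]+x[3],x[0]:x[0]+x[2]],None,fx=6,fy=6,interpolation=cv2.INTER_CUBIC)*1.8,0,255).astype(np.uint8)
cv2.imwrite('pics/k4.png',np.vstack([f(c,(340,225,110,45)),f(d,(210,220,110,50))])[:,:,::-1])"
```

```text
time: 10.4
tool_pos: [0.5716, -0.1222, 0.1]
tcp_rot: [179.7, 0.1, 99.0]
ft_force: [0.7, 0.0, 6.8]
grip_width: 0.292
pos [ 0.5716 -0.1222  0.1   ] [1.7973e+02 1.0000e-01 9.9020e+01] F [0.65 0.02 6.81] w 0.292 t 10.4
xyz [ 0.001 -0.003  0.025] twist 0.0
```

View pics/k4.png

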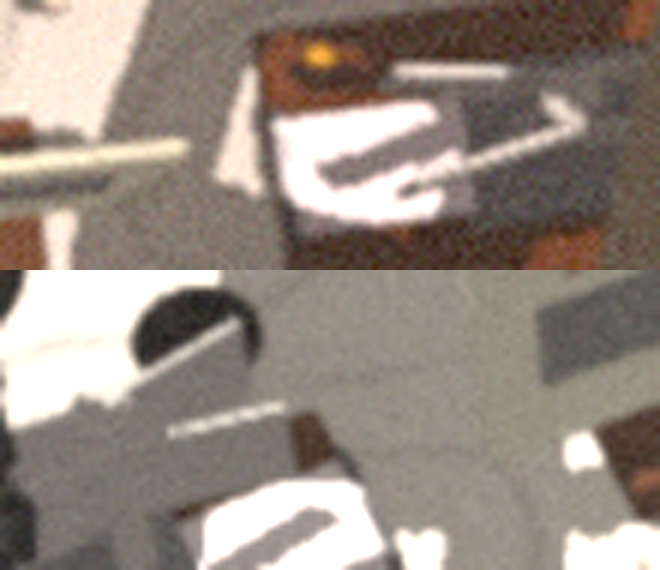

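```bash
cat >> h.py <<'E'
p_=np.load('rail.npy');R2=np.array([[np.cos(p_[2]),-np.sin(p_[2])],[np.sin(p_[2]),np.cos(p_[2])]])
def rl(X): return (R2.T@(X[:2]-p_[:2])).round(4)
E
python3 -c "
from h import *
c=load('top4');d=load('scene4')
for q,z in[((393,70),.113),((400,190),.113),((188,147),.124)]: print(rl(px2w(c,340+q[0]/6-.4,225+q[1]/6-.4,z)))
for q,z in[((287,133),.113),((240,52),.113)]: print(rl(px2w(d,210+q[0]/6-.4,220+q[1]/6-.4,z)))
"
```

```text
[0.0148 0.0636]
[-0.0195  0.067 ]
[-0.0011  0.1257]
[0.0145 0.0619]
[-0.0172  0.0604]
```

```bash
python3 -m creep '-0.42 0.01 0 0 0; -0.42 0.03 0 0 0; -0.42 0.05 0 0 0; -0.42 0.08 0 0 0; -0.42 0.11 0 0 0; -0.42 0.13 0 0 0; -0.42 0.14 0 0 0; -0.42 0.15 0 0 0'
python3 -m creep '-0.42 0.02 0 0 0; -0.42 0.05 0 0 0; -0.42 0.08 0 0 0; -0.42 0.11 0 0 0; -0.42 0.14 0 0 0; -0.42 0.15 0 0 0; -0.42 0.15 0 0 0; -0.42 0.15 0 0 0'
python3 -c "
from h import *
go(*railw(-.001,.0101-.040),.095,99)
print(rl(telemetry.read_state()['tool_pos']))
c=cap('top','top5');d=cap('scene','scene5')
f=lambda c,x:np.clip(cv2.resize(c['image'][x[1]:x[1]+x[3],x[0]:x[0]+x[2]],None,fx=6,fy=6,interpolation=cv2.INTER_CUBIC)*1.8,0,255).astype(np.uint8)
cv2.imwrite('pics/k5.png',np.vstack([f(c,(310,225,120,45)),f(d,(240,195,120,55))])[:,:,::-1])"
```

```text
time: 11.17
tool_pos: [0.5669, -0.0922, 0.1]
tcp_rot: [179.7, 0.1, 99.0]
ft_force: [1.3, -0.6, 7.0]
grip_width: 0.292
time: 11.83
tool_pos: [0.5621, -0.0622, 0.1]
tcp_rot: [179.7, 0.0, 99.1]
ft_force: [1.1, 1.3, 6.8]
grip_width: 0.29
pos [ 0.5621 -0.0622  0.1   ] [1.7974e+02 3.0000e-02 9.9050e+01] F [1.11 1.25 6.81] w 0.29 t 11.8333
xyz [-0.302 -0.003  0.025] twist 0.001
[-0.0005  0.0306]
```

View pics/k5.png

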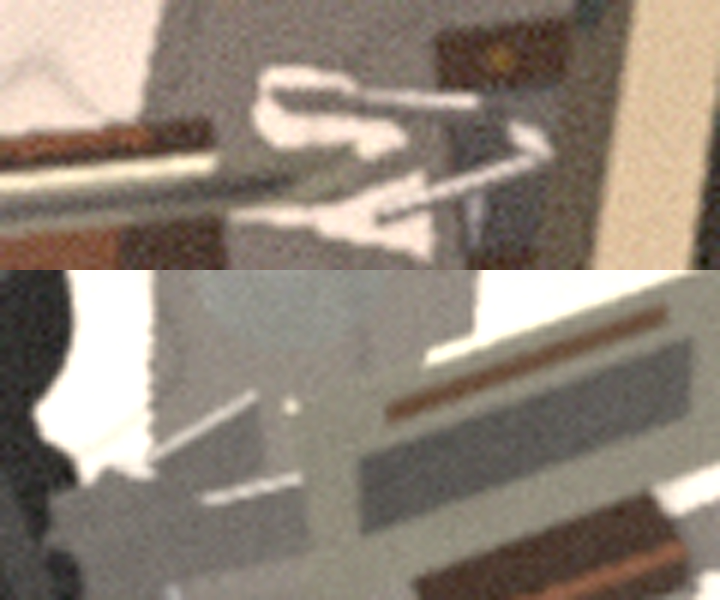

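```bash
python3 -c "
from h import *
c=load('top5');d=load('scene5')
for q,z in[((357,95),.113),((380,218),.113),((215,158),.124)]: print(rl(px2w(c,310+q[0]/6-.4,225+q[1]/6-.4,z)))
for q,z in[((300,207),.113),((255,125),.113),((290,135),.124)]: print(rl(px2w(d,240+q[0]/6-.4,195+q[1]/6-.4,z)))
d0=load('scene0')
w=px2w(c,310+215/6-.4,225+158/6-.4,.124)
w2=px2w(c,310+215/6-.4,225+158/6-.4,.124);w2[2]=.03
print((w2px(d,[w,w2])-[240,195])*6)
f=lambda c,x:np.clip(cv2.resize(c['image'][x[1]:x[1]+x[3],x[0]:x[0]+x[2]],None,fx=6,fy=6,interpolation=cv2.INTER_CUBIC)*1.5,0,255).astype(np.uint8)
cv2.imwrite('pics/k6.png',f(d0,(240,195,120,60))[:,:,::-1])
"
```

```text
[0.0157 0.1256]
[-0.0201  0.1242]
[0.0014 0.1685]
[0.0143 0.1207]
[-0.018   0.1209]
[-0.0024  0.1257]
[[430.38106781  89.46832296]
 [437.32382575 276.14332721]]
```

View pics/k6.png

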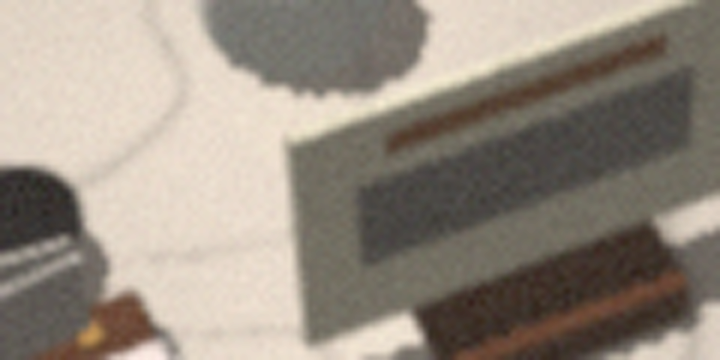

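```bash
python3 -c "
from h import *
d=load('scene0');c=load('top0')
for q in((75,240),(81,256)): print('shut tip scene',rl(px2w(d,240+q[0]/6-.4,195+q[1]/6-.4,.113)))
print('edge scene0',rl(px2w(d,240+290/6-.4,195+142/6-.4,.124)))
# bolts/corners of the board in scene0 full picture (1.25x)
for q in((333,309),(353,355),(180,426),(161,377)): print('corner',rl(px2w(d,q[0]/1.25-.3,q[1]/1.25-.3,.01)))
"
```

```text
shut tip scene [-0.0031  0.0594]
shut tip scene [0.0028 0.0588]
edge scene0 [-0.0002  0.1247]
corner [-0.0378  0.0892]
corner [0.0487 0.0845]
corner [ 0.0474 -0.1686]
corner [-0.0375 -0.1725]
```

```bash
python3 -m creep '-0.42 0.01 0 0 0; -0.42 0.03 0 0 0; -0.42 0.05 0 0 0; -0.42 0.07 0 0 0; -0.42 0.09 0 0 0; -0.42 0.105 0 0 0; -0.42 0.112 0 0 0; -0.42 0.112 0 0 0'
python3 -c "
from h import *
s=telemetry.read_state();print(rl(s['tool_pos']),s['ft_force'])
c=cap('top','top6');d=cap('scene','scene6')
f=lambda c,x:np.clip(cv2.resize(c['image'][x[1]:x[1]+x[3],x[0]:x[0]+x[2]],None,fx=6,fy=6,interpolation=cv2.INTER_CUBIC)*3.,0,255).astype(np.uint8)
cv2.imwrite('pics/k7.png',np.vstack([f(c,(310,225,120,45)),f(d,(240,195,120,55))])[:,:,::-1])"
```

```text
time: 12.6
tool_pos: [0.5586, -0.0401, 0.1]
tcp_rot: [179.7, 0.0, 99.0]
ft_force: [0.0, 1.6, 6.7]
grip_width: 0.293
[-0.0005  0.053 ] [0.0430451  1.55150595 6.67327883]
```

View pics/k7.png

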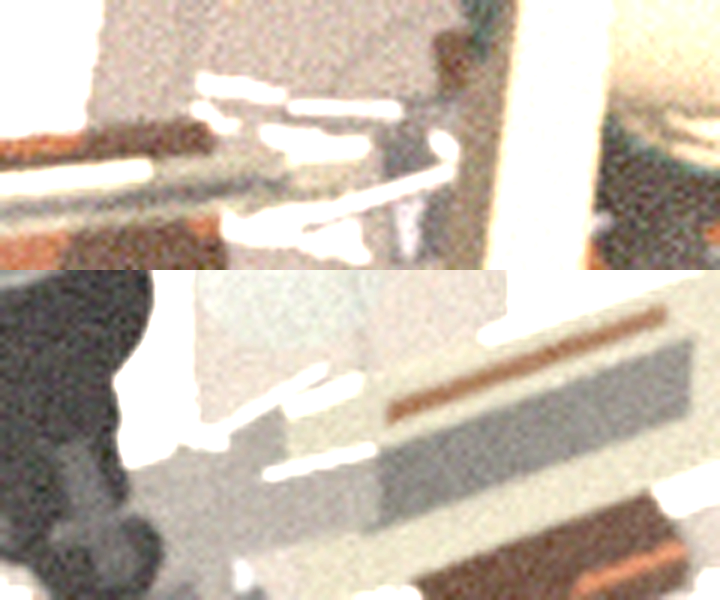

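```bash
python3 -c "
from h import *
d=load('scene6')
for q,z in[((377,180),.113),((325,100),.113),((288,138),.124)]: print(rl(px2w(d,240+q[0]/6-.4,195+q[1]/6-.4,z)))
a=load('scene0')['image']
T=a[205:225,300:352]
for n in('scene0','scene6'): print(cv2.minMaxLoc(cv2.matchTemplate(load(n)['image'],T,cv2.TM_CCOEFF_NORMED))[1:4:2])
s=telemetry.read_state();print(s['grip_width'],s['ft_force'],s['time'])
print(job_done())"
```

```text
[0.0152 0.1442]
[-0.0175  0.1427]
[-0.0017  0.1247]
(1.0, (300, 205))
(0.8526102304458618, (468, 451))
0.28826728406902347 [1.0741835  1.57787242 7.9251002 ] 12.7
the job is handed in; nothing more can be done
None
```

The job is handed in at 12.7 s. The knob is loosened, and the clip is held open around the card's edge with the gripper still squeezing it.

- **Knob:** I gripped its bar and turned it 58° anticlockwise, which should put it at about 1.25 rad. The carriage then slid freely, with about 2 N or less on the tool along the rail.
- **Squeeze:** With the clip still about 6 cm short of the card, I squeezed the tails. The near lever had opened more than the far one, so I re-centred the gripper by about 2 mm. The gape is about 29–30 mm, inferred from the plate positions rather than seen directly.
- **Slide:** I moved the carriage about 82 mm along the rail while holding the squeeze. The last scene picture puts the tips about 19 mm past the card's edge. The jaws are at rail x of +15 and −17.5 mm, with the card between them at about −2 mm.

**Disagreements in the checks:**
- The two cameras differ by 3–4 mm on how far the tips are past the edge: about 18–19 mm from the scene camera and 21 mm from the top one.
- My template check that the card had not moved failed to match, most likely because the arm's shadow changed the lighting. By eye, the card's edge and printed bar are at the same pixels as before the slide.
- I did not measure the cups, bottle, jar and pods at the end, and relied on the gripper's path staying clear of them.
- A vertical force of 7–8 N on the tool stayed throughout the squeeze, probably from the pads rubbing the tails as they close.

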